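# Put the mixed-up car-care containers back in their own drip trays

## Task

The four car-care containers have been put back in each other's drip trays. Rearrange them so that each stands upright in the tray of its own colour (the red bottle in the red tray, the blue can in the blue, the yellow-lidded jar in the yellow, the green bottle in the green); the spare grey tray is free for parking one on the way and must end up empty. Do not let any container fall over, and do not disturb the silver drinks can standing among them.

Things in the scene. Friction and masses are not known exactly. Their poses are not given: they have to be found in the camera images.
- red_bottle: Loose car-shampoo bottle, round and upright: red body 56 mm in diameter, straight to 80 mm, sloping in to a white cylindrical cap 36 mm in diameter from 92 to 124 mm above the underside. About 0.2 to 0.4 kg. Origin: centre of the underside; z up along the bottle. Grip it across the cap.
- blue_can: Loose aerosol can, round and upright: blue body 56 mm in diameter up to 90 mm, a bare steel shoulder to 98 mm, then a blue cylindrical cap 44 mm in diameter from 98 to 130 mm above the underside. About 0.2 to 0.35 kg. Origin: centre of the underside; z up along the can. Grip it across the cap.
- yellow_jar: Loose squat wax jar, round and upright: white pot with a yellow band, 57 mm in diameter, up to 44 mm, with a yellow cylindrical lid 60 mm in diameter from 44 to 70 mm above the underside. About 0.15 to 0.3 kg. Origin: centre of the underside; z up. Grip it across the lid.
- green_bottle: Loose polish bottle, round and upright: green body 56 mm in diameter, sloping in above 55 mm to a black cylindrical cap 32 mm in diameter from 84 to 116 mm above the underside. About 0.15 to 0.35 kg. Origin: centre of the underside; z up along the bottle. Grip it across the cap.
- red_tray: Round red plastic drip tray fixed to the bench, the place of the red bottle; at the start another container stands in it. 94 mm outside and 86 mm inside diameter, rim 10 mm high, flat inner floor 4 mm above the bench. Origin: centre of its underside, on the bench; z up; its yaw means nothing.
- blue_tray: Round blue plastic drip tray fixed to the bench, the place of the blue can; at the start another container stands in it. 94 mm outside and 86 mm inside diameter, rim 10 mm high, flat inner floor 4 mm above the bench. Origin: centre of its underside, on the bench; z up; its yaw means nothing.
- yellow_tray: Round yellow plastic drip tray fixed to the bench, the place of the yellow jar; at the start another container stands in it. 94 mm outside and 86 mm inside diameter, rim 10 mm high, flat inner floor 4 mm above the bench. Origin: centre of its underside, on the bench; z up; its yaw means nothing.
- green_tray: Round green plastic drip tray fixed to the bench, the place of the green bottle; at the start another container stands in it. 94 mm outside and 86 mm inside diameter, rim 10 mm high, flat inner floor 4 mm above the bench. Origin: centre of its underside, on the bench; z up; its yaw means nothing.
- grey_tray: Round grey plastic drip tray fixed to the bench, the spare: it is empty at the start and belongs to no container. 94 mm outside and 86 mm inside diameter, rim 10 mm high, flat inner floor 4 mm above the bench. Origin: centre of its underside, on the bench; z up; its yaw means nothing.
- drink_can: Bystander, not to be disturbed: loose small drinks can, plain silvery aluminium with no colour on it, 54 mm in diameter and 90 mm high, standing on the bench beyond and between the trays. Origin: centre of its underside.
Not all that is in view belongs to the job. There is more than one size of the green_tray; the one meant has the size given above. What is shaped like the red_bottle but orange is not meant.

How it is judged:
By the outcome, as a careful person would: the job done as asked, in the order asked, and still so for the second after the job is handed in, with the robot touching nothing.
It also fails if it takes over 138 s, if anything falls off the work surface, if the arm or the gripper's body presses on something with over 40 N, if the wrist force passes 120 N, or if a joint passes its speed limit or range.

## Robot

A 6-joint arm with a two-finger parallel gripper is mounted at the origin on the work surface. World frame = base frame: x ahead of the robot, y to its left, z up, the work surface at z = 0. Lengths are in m, angles in rad, forces in N, time in s.
With the tool pointing down it reaches from about 0.3 to 0.875 m from the base axis. Payload 6.4 kg.
Tool frame: the origin (TCP) lies on the mounting face of the last link; the fingertips stand 173 mm ahead of it and the grasp point (between the pads) lies 155 mm ahead of it (bot.tip_reach is the distance from the TCP to the fingertips, in m); x points along the fingers, z is the direction in which the jaws open and shut, and the axes are right-handed (so a half turn about x gives the same grasp; the last joint's range is limited). The gripper opens to 85 mm and grips with 20 to 120 N. Pads are 22 mm wide; open, the fingers measure 114 mm over their backs; the gripper's body (76 mm by 85 mm) begins 54 mm behind the grasp point. The pads swing forward as they close: fully open they stand 13 mm farther back than shut.
Start: joints at [1.104, 0.181, 1.607, -0, 1.354, -0.206], TCP at [0.148, 0.556, 0.405] pointing down, gripper open.
Joint ranges: [-2.99, 2.99], [-0.89, 2.07], [0.3, 2.58], [-1.14, 4.28], [0, 2.63], [-3.12, 3.12]. Speed limits (rad/s): [2.57, 2.57, 3.01, 3.14, 3.14, 3.14].

## Interface

Orientations are given as a unit quaternion [x, y, z, w].
In Python, from plant import get_obs, camera, calibration, ticket, search_frame, regions_of, landmark_of, bot gives the robot as it stands. The module is installed in compiled form; this text tells all that it offers.
- The arm moves only by the tool carry_out, never from a script. Its argument "plan" is one flat list of numbers, 6 for each row, row after row: the shift along the tool's x, y, z scaled (see below), then the turn, a rotation vector about the tool's x, y, z scaled (see below). A call has 1 to 20 rows; each row is the pose to reach, as a shift and turn from the pose commanded when the call began, along the tool's axes at that moment; what a row does not reach only later rows make up. The controller multiplies each number of a shift by 0.25 m and each number of a turn by 45 degrees. A row lasts 1/12 s, in which the tool goes at most 41.7 mm and 7.16 degrees, less where a joint would pass 70% of its speed; a pose out of reach is approached as far as the arm can. A call with a number of a shift or a turn outside -1 to 1 is refused whole. A call with a gripper value outside its range is refused whole. "hand" is the opening, from 0 (shut) to 1 (fully open), set as the call begins (left out, the last holds). The fingers move at their own pace and stop on an object; "force" is the grip in N (left out, the last holds). Time passes only in rows, so rows that repeat a pose let the fingers close. It gives the time, the measured TCP pose, the force and the opening at its end, in the units of the state.
- get_obs(): the state, without advancing time (a new reading comes with each control period).
- camera(name): name is "scene" or "top" or "wrist"; returns (picture, depth): 400x640x3 uint8, red, green, blue; 400x640 float32, m along the optical axis (not along the pixel's ray), 0 where there is no reading.
- calibration(name): a dict with "camera_matrix" (3x3 intrinsics, pixels), "world_from_camera" (4x4, takes a point from camera to world coordinates). Camera axes: x right, y down, z forward; pixel columns grow to the right and rows downward; lengths in m; the calibration is good to about 2 mm. A picture is of the moment at which its call begins: read the wrist's pose just before it. calibration takes no time and is no camera call; for the wrist camera it gives the pose at the moment of the call.
- ticket.finish_job(): hands the job in, once; it reports no verdict.
Trained networks look in the newest picture that a camera, given by its name, has taken for a name from the list of things; names that differ only in an ending like _2 or _b are one class to them, and where a whole thing is asked for, a point or a joint stands for the part that bears it (a point fixed in the world has none). Each returns a list of dicts, best first, with "p" (0 to 1); they miss things now and then, are a little off and sometimes report something else, mostly with a low value. They report only what shows in the picture. A call takes as long as a camera call. They do not tell look-alikes from the thing itself.
- search_frame(camera, name): "rect" ([left, top, right, bottom] in pixels, round what is visible of it).
- regions_of(camera, name): "mask" (400x640 bool, what is visible of it) and "rect" ([left, top, right, bottom] in pixels, round what is visible of it).
- landmark_of(camera, name): "pixel" ([column, row] in pixels: a listed point, or the origin of a listed thing).
The state is a dict: "time": time; "qpos": joint angles; "joint_vel": joint speeds; "joint_torque": joint torques, N m; "ee_pos": TCP position; "eef_rot": TCP orientation; "ft_force": force on the tool from outside, world axes, zero at the start; "torque": the same for the moment, N m; "opening": finger opening in m.
Only numpy, scipy, OpenCV 4.12 (cv2) and the standard library are available. Lean on these libraries where they do the work, as an engineer would, in place of code of your own. Each camera call takes 0.05 s, during which the arm holds its last target.

## Working session

There is one attempt and no reset: what is moved stays moved. The work goes in short steps, Python scripts to look and compute and a tool call to move; the robot and the scene stay as the last step left them, time stands still between calls to the robot, and variables do not carry over. Pictures are saved under pics/ and viewed, and the job is handed in when it is done.

Besides the shell and the picture viewer there is one more tool, called as name(argument=value, ...), one argument or row to a line, values as JSON. carry_out: Moves the arm, as the interface text tells. Shifts and turns lie within -1 to 1; 1 stands for 0.25 m of shift or 45 degrees of turn. Its arguments: {"type":"object","properties":{"plan":{"type":"array","items":{"type":"number"}},"hand":{"type":"number"},"force":{"type":"number"}},"required":["plan"]}

```bash
mkdir -p pics
cat > h.py <<'E'
import numpy as np, cv2
from plant import get_obs, camera, calibration, ticket, search_frame, regions_of, landmark_of, bot
def save(n,im): cv2.imwrite('pics/'+n+'.png', im[:,:,::-1])
def cloud(name,dep):
    c=calibration(name);K=np.array(c['camera_matrix']);T=np.array(c['world_from_camera'])
    v,u=np.mgrid[0:400,0:640]
    P=np.stack([(u-K[0,2])/K[0,0]*dep,(v-K[1,2])/K[1,1]*dep,dep],-1)
    return P@T[:3,:3].T+T[:3,3]
E
python3 - <<'E'
from h import *
o=get_obs();print({k:np.round(v,3) for k,v in o.items()})
for n in ['top','scene']:
    im,d=camera(n);save(n+'0',im);np.savez(n+'0.npz',im=im,d=d)
    print(n,np.round(calibration(n)['world_from_camera'],3).tolist(), np.round(calibration(n)['camera_matrix'],1).tolist())
E
```

```text
{'time': np.float64(0.0), 'qpos': array([ 1.104,  0.182,  1.608,  0.   ,  1.354, -0.206]), 'joint_vel': array([ 0.001, -0.001, -0.   ,  0.001, -0.001,  0.001]), 'joint_torque': array([ 3.0000e-03, -4.4485e+01, -3.5136e+01,  0.0000e+00,  9.0000e-03,
        0.0000e+00]), 'ee_pos': array([0.148, 0.555, 0.404]), 'eef_rot': array([-0.431,  0.561,  0.43 ,  0.56 ]), 'ft_force': array([-0.047, -0.275, -0.652]), 'torque': array([-0.048, -0.036,  0.064]), 'opening': np.float64(0.085)}
top [[-0.01, -0.983, 0.185, 0.412], [-1.0, 0.013, 0.012, 0.004], [-0.014, -0.185, -0.983, 0.929], [0.0, 0.0, 0.0, 1.0]] [[452.1, 0.0, 313.4], [0.0, 452.1, 197.6], [0.0, 0.0, 1.0]]
scene [[0.5, 0.523, -0.691, 1.309], [0.866, -0.311, 0.392, -0.425], [-0.01, -0.794, -0.608, 0.672], [0.0, 0.0, 0.0, 1.0]] [[447.9, 0.0, 312.2], [0.0, 447.9, 197.4], [0.0, 0.0, 1.0]]
```

View pics/top0.png

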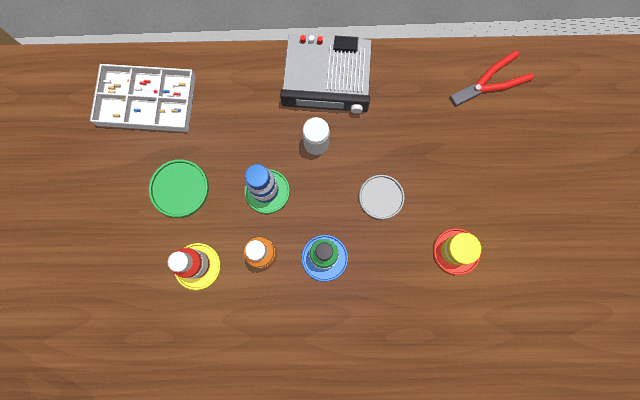

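View pics/scene0.png

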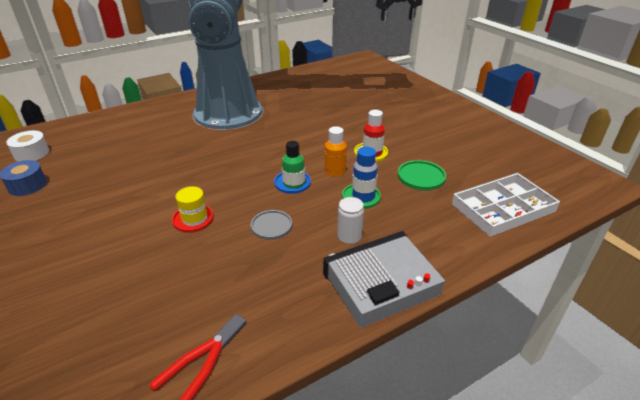

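The top view shows the red bottle (178,262) in the yellow tray, the blue can (260,178) in a green tray (267,191), the green bottle (323,252) in the blue tray, and the jar (463,249) in the red tray. The grey tray (382,197) is empty and the silver can is at (316,135). There are two lookalikes: an orange bottle at (258,252) and a second, larger green tray at (178,188). Next I'll measure positions and sizes.

Run:
```python
from h import *
z=np.load('top0.npz');im=z['im'];d=z['d'];P=cloud('top',d)
hsv=cv2.cvtColor(im,cv2.COLOR_RGB2HSV).astype(int)
def fit(p):
    A=np.c_[2*p,np.ones(len(p))];s=np.linalg.lstsq(A,(p**2).sum(1),rcond=None)[0]
    return s[:2],np.sqrt(s[2]+s[:2]@s[:2])
H,S,V=hsv[...,0],hsv[...,1],hsv[...,2]
yx=np.mgrid[0:400,0:640]
for n,c,m in [('red',(457,252),((H<6)|(H>172))&(S>150)),('blue',(325,258),(H>100)&(H<125)&(S>120)),('yellow',(197,267),(H>24)&(H<34)&(S>150)),('green',(267,191),(H>50)&(H<80)&(S>120)),('bigreen',(178,188),(H>50)&(H<80)&(S>120)),('grey',(382,197),(S<60)&(V>70))]:
    w=(np.hypot(yx[1]-c[0],yx[0]-c[1])<36)&m&(P[...,2]<.018)&(P[...,2]>0.001)
    k=np.array(P[w]);
    # outer boundary: hull
    h=cv2.convexHull(k[:,:2].astype(np.float32))[:,0].astype(float)
    ctr,r=fit(h)
    for _ in range(3):
        e=abs(np.hypot(*(h-ctr).T)-r); hh=h[e<0.004]; ctr,r=fit(hh)
    print(n,w.sum(),np.round(ctr,4),'diam',round(2*r*1000,1),'mec',cv2.minEnclosingCircle(h.astype(np.float32)))
for n,c in [('redb',(178,262)),('blue',(259,176)),('jar',(463,247)),('green',(323,250)),('drink',(316,127)),('orange',(256,250))]:
    w=(np.hypot(yx[1]-c[0],yx[0]-c[1])<26)
    zt=np.percentile(P[w][:,2],99.0); zt=P[w][:,2].max()
    w&=P[...,2]>zt-.005
    k=P[w];cc,rr=cv2.minEnclosingCircle(k[:,:2].astype(np.float32))
    print(n,w.sum(),'top z',round(float(zt),4),np.round(cc,4),'diam',round(2000*rr,1),'mean',np.round(k[:,:2].mean(0),4))
for n in ['red_bottle','green_tray','blue_can','green_bottle','yellow_jar']:
    for r in search_frame('top',n): print(n,round(r['p'],2),np.round(r['rect']))
```

```text
red 524 [ 0.4719 -0.272 ] diam 93.5 mec ((0.4710218012332916, -0.27240854501724243), 0.04805643483996391)
blue 775 [ 0.4617 -0.0049] diam 92.1 mec ((0.46164414286613464, -0.004754559136927128), 0.04663509130477905)
yellow 267 [0.4476 0.2535] diam 94.2 mec ((0.447939395904541, 0.2541784644126892), 0.048244111239910126)
green 385 [0.6006 0.1125] diam 91.6 mec ((0.6006917357444763, 0.11279644072055817), 0.04657724127173424)
bigreen 2605 [0.6089 0.2973] diam 121.6 mec ((0.6089364290237427, 0.29760289192199707), 0.06196853145956993)
grey 1600 [ 0.5861 -0.1244] diam 93.5 mec ((0.5865878462791443, -0.12431823462247849), 0.04757668077945709)
redb 9 top z 0.9286 [0.4116 0.0044] diam 0.2 mean [0.4116 0.0044]
blue 5 top z 0.9286 [0.4116 0.0044] diam 0.2 mean [0.4116 0.0044]
jar 8 top z 0.9286 [0.4116 0.0044] diam 0.2 mean [0.4116 0.0044]
green 8 top z 0.9286 [0.4116 0.0044] diam 0.2 mean [0.4116 0.0044]
drink 4 top z 0.9286 [0.4116 0.0044] diam 0.2 mean [0.4116 0.0044]
orange 12 top z 0.9286 [0.4116 0.0044] diam 0.2 mean [0.4116 0.0044]
red_bottle 0.83 [166. 245. 210. 279.]
green_tray 0.72 [245. 168. 289. 213.]
green_tray 0.63 [150. 155. 211. 219.]
blue_can 0.76 [246. 164. 275. 205.]
green_bottle 0.69 [309. 240. 337. 269.]
yellow_jar 0.79 [442. 233. 480. 265.]
yellow_jar 0.28 [303. 115. 327. 158.]
yellow_jar 0.26 [179. 243. 219. 293.]
```

Run:
```python
from h import *
im=np.load('top0.npz')['im'];save('crop',cv2.resize(im[120:300,130:350],None,fx=3.4,fy=3.2,interpolation=2))
```

```text
(no output)
```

View pics/crop.png

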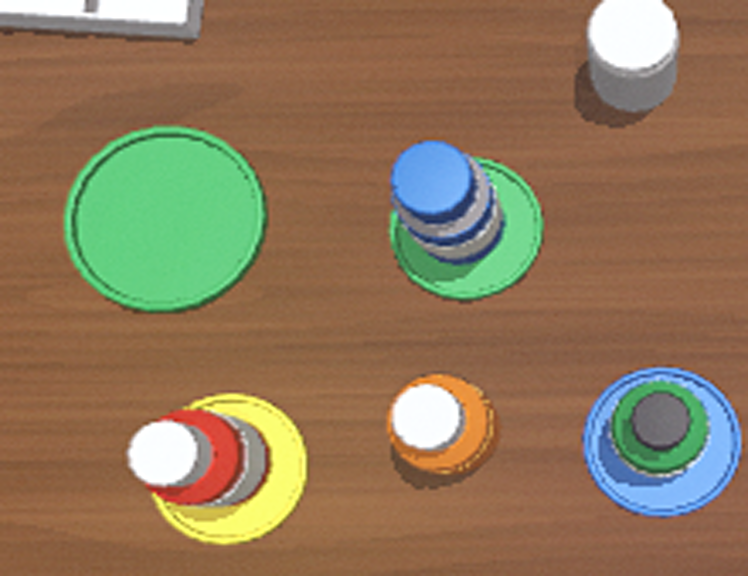

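The crop confirms the choice. The green tray at (267,191), under the can, measures about 92 mm and fits; the empty one at (178,188) is about 122 mm, so it's a decoy. The bottle with the red body in the yellow tray is the one meant, and the orange one isn't. Now the cap centres.

```bash
cat > caps.py <<'E'
from h import *
def caps(im,d,cam,spec,pad=0.05):
    P=cloud(cam,d)
    out={}
    for n,(xy,zt,dia) in spec.items():
        w=(d>0)&(np.hypot(P[...,0]-xy[0],P[...,1]-xy[1])<pad)&(abs(P[...,2]-zt)<.006)
        k=P[w]
        if len(k)<5: print(n,'none');continue
        cc,rr=cv2.minEnclosingCircle(k[:,:2].astype(np.float32))
        print(n,len(k),'z',round(float(np.median(k[:,2])),4),'mec',np.round(cc,4),'d',round(2000*rr,1),'mean',np.round(k[:,:2].mean(0),4))
E
python3 - <<'E'
from caps import *
z=np.load('top0.npz')
caps(z['im'],z['d'],'top',{'red':((.448,.254),.128,36),'blue':((.601,.1125),.134,44),'jar':((.472,-.272),.074,60),'green':((.462,-.005),.12,32),'drink':((.68,.0),.09,54),'orange':((.472,.117),.124,36)},.06)
z=np.load('scene0.npz')
caps(z['im'],z['d'],'scene',{'red':((.448,.254),.128,36),'blue':((.601,.1125),.134,44),'jar':((.472,-.272),.074,60),'green':((.462,-.005),.12,32),'drink':((.68,.0),.09,54),'orange':((.472,.117),.124,36)},.06)
o=get_obs()
from scipy.spatial.transform import Rotation as R
print(np.round(R.from_quat(o['eef_rot']).as_matrix(),4))
E
```

```text
red 333 z 0.1289 mec [0.452  0.2546] d 36.2 mean [0.4517 0.254 ]
blue 450 z 0.1347 mec [0.6044 0.1167] d 43.9 mean [0.6036 0.1164]
jar 801 z 0.0745 mec [ 0.4735 -0.2681] d 59.9 mean [ 0.4732 -0.2673]
green 248 z 0.1208 mec [ 0.4679 -0.0034] d 31.5 mean [ 0.4675 -0.0034]
drink 501 z 0.0907 mec [0.7053 0.0091] d 50.0 mean [0.7047 0.0091]
orange 314 z 0.1249 mec [0.4705 0.1193] d 35.6 mean [0.4706 0.1188]
red 91 z 0.1274 mec [0.4569 0.2524] d 38.1 mean [0.4592 0.252 ]
blue 179 z 0.1333 mec [0.6083 0.1159] d 45.7 mean [0.6114 0.1139]
jar 374 z 0.0731 mec [ 0.4783 -0.2704] d 63.5 mean [ 0.4808 -0.2698]
green 94 z 0.119 mec [ 0.473  -0.0036] d 33.4 mean [ 0.4748 -0.0053]
drink 304 z 0.0895 mec [0.7096 0.0094] d 52.7 mean [0.7108 0.0074]
orange 99 z 0.1235 mec [0.4756 0.1194] d 38.7 mean [0.4779 0.1166]
[[-2.000e-04 -9.662e-01  2.578e-01]
 [-3.000e-04  2.578e-01  9.662e-01]
 [-1.000e+00  1.000e-04 -4.000e-04]]
```

carry_out(
  plan=[0,-0.2,-0.12,-0.08,0,0,0,-0.5,-0.29,-0.2,0,0,0,-0.8,-0.46,-0.332,0,0,0,-0.98,-0.566,-0.332,0,0,0,-0.98,-0.566,-0.332,0,0,0,-0.98,-0.566,-0.332,0,0,0,-0.98,-0.566,-0.332,0,0,0,-0.98,-0.566,-0.332,0,0,0,-0.98,-0.566,-0.332,0,0],
  hand=1,
  force=40,
)

```text
time: 1.1
ee_pos: [0.3496, 0.3546, 0.4048]
eef_rot: [-0.499, 0.501, 0.499, 0.501]
ft_force: [0.1, -0.3, -0.2]
opening: 0.0855
```

carry_out(
  plan=[0,-0.2,-0.5,0,0,0,0,-0.4,-1,0,0,0,0,-0.4,-1,0,0,0,0,-0.4,-1,0,0,0,0,-0.4,-1,0,0,0,0,-0.4,-1,0,0,0,0,-0.4,-1,0,0,0,0,-0.4,-1,0,0,0],
)

```text
time: 1.77
ee_pos: [0.4495, 0.1038, 0.4049]
eef_rot: [-0.5, 0.501, 0.499, 0.501]
ft_force: [0.1, 1.6, -0.2]
opening: 0.0858
```

carry_out(
  plan=[0,0,-0.5,0,0,0,0,0,-1,0,0,0,0,0,-1,0,0,0,0,0,-1,0,0,0,0,0,-1,0,0,0,0,0,-1,0,0,0,0,0,-1,0,0,0,0,0,-1,0,0,0],
)

```text
time: 2.43
ee_pos: [0.4487, -0.1446, 0.4045]
eef_rot: [-0.499, 0.5, 0.5, 0.501]
ft_force: [-0.2, 0.6, 0.3]
opening: 0.0855
```

Run:
```python
from caps import *
c=calibration('wrist');print(np.round(c['world_from_camera'],3).tolist());o=get_obs();print(o['ee_pos'])
im,d=camera('wrist');save('w1',im);np.savez('w1.npz',im=im,d=d)
caps(im,d,'wrist',{'red':((.448,.254),.128,36),'blue':((.601,.1125),.134,44),'jar':((.472,-.272),.074,60),'green':((.462,-.005),.12,32)},.06)
```

```text
[[0.002, 0.966, 0.258, 0.383], [1.0, -0.002, 0.001, -0.145], [0.001, 0.258, -0.966, 0.374], [0.0, 0.0, 0.0, 1.0]]
[ 0.44869515 -0.1445651   0.4045205 ]
red none
blue none
jar 2300 z 0.0739 mec [ 0.4736 -0.267 ] d 60.1 mean [ 0.4722 -0.2662]
green 954 z 0.12 mec [ 0.4665 -0.0024] d 33.0 mean [ 0.4661 -0.0038]
```

View pics/w1.png

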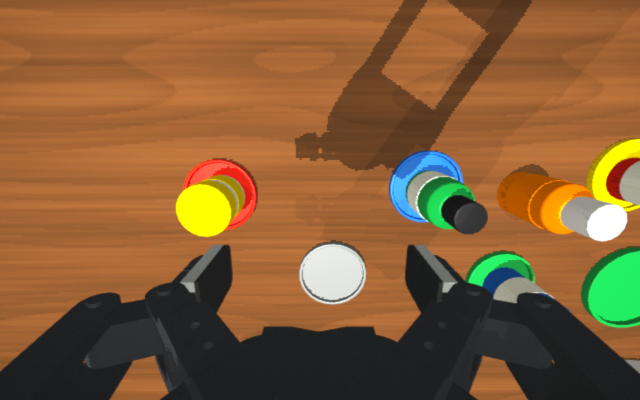

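The wrist view shows the jar at (207,208) in the red tray and the green bottle cap at (463,214). Its positions agree with the top camera to about 1 mm, so I'll grasp the jar.

carry_out(
  plan=[0,-0.05,-0.25,0,0,0,0,-0.098,-0.4,0,0,0,0,-0.098,-0.49,0,0,0,0,-0.098,-0.49,0,0,0,0.1,-0.098,-0.49,0,0,0,0.22,-0.098,-0.49,0,0,0,0.34,-0.098,-0.49,0,0,0,0.46,-0.098,-0.49,0,0,0,0.58,-0.098,-0.49,0,0,0,0.68,-0.098,-0.49,0,0,0,0.75,-0.098,-0.49,0,0,0,0.782,-0.098,-0.49,0,0,0,0.782,-0.098,-0.49,0,0,0,0.782,-0.098,-0.49,0,0,0],
)

```text
time: 3.65
ee_pos: [0.4738, -0.2655, 0.2097]
eef_rot: [-0.5, 0.499, 0.501, 0.5]
ft_force: [-0.4, 0.1, 1.0]
opening: 0.0854
```

carry_out(
  plan=[0,0,0,0,0,0,0,0,0,0,0,0,0,0,0,0,0,0,0,0,0,0,0,0,0,0,0,0,0,0,0,0,0,0,0,0,0,0,0,0,0,0,0,0,0,0,0,0,0,0,0,0,0,0,0,0,0,0,0,0],
  hand=0,
  force=40,
)

```text
time: 4.48
ee_pos: [0.4737, -0.2673, 0.2111]
eef_rot: [0.501, -0.5, -0.499, -0.5]
ft_force: [0.1, 2.2, 7.1]
opening: 0.0592
```

carry_out(
  plan=[-0.06,0,0,0,0,0,-0.15,0,0,0,0,0,-0.24,-0.02,0.02,0,0,0,-0.3,-0.06,0.08,0,0,0,-0.32,-0.13,0.16,0,0,0,-0.32,-0.2,0.25,0,0,0,-0.32,-0.27,0.34,0,0,0,-0.32,-0.34,0.43,0,0,0,-0.32,-0.4,0.51,0,0,0,-0.32,-0.44,0.56,0,0,0,-0.3,-0.45,0.57,0,0,0,-0.25,-0.45,0.57,0,0,0,-0.18,-0.45,0.57,0,0,0,-0.11,-0.45,0.57,0,0,0,-0.05,-0.45,0.57,0,0,0,-0.02,-0.45,0.57,0,0,0,-0.006,-0.45,0.57,0,0,0,-0.004,-0.45,0.57,0,0,0,-0.004,-0.45,0.57,0,0,0,-0.004,-0.45,0.57,0,0,0],
)

```text
time: 6.15
ee_pos: [0.5849, -0.1252, 0.2108]
eef_rot: [-0.5, 0.5, 0.5, 0.5]
ft_force: [-4.3, 1.1, 6.0]
opening: 0.059
```

Run:
```python
from h import *
im,d=camera('scene');save('s1',im)
```

```text
(no output)
```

View pics/s1.png

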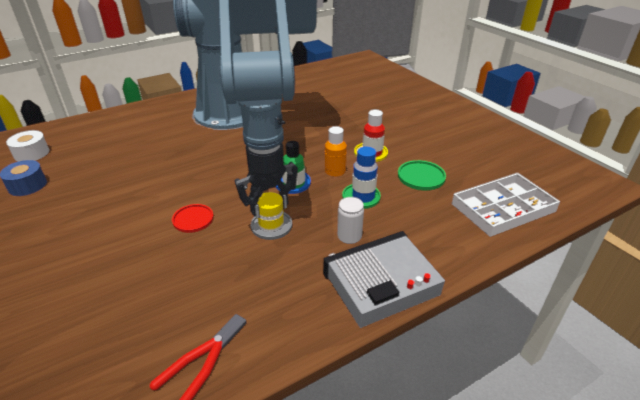

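The jar is seated in the grey tray at (270,215) and the red tray (193,217) is empty. Next I release, lift and go to the red bottle.

carry_out(
  plan=[-0.004,0,0,0,0,0,-0.004,0,0,0,0,0,-0.004,0,0,0,0,0,-0.004,0,0,0,0,0,-0.004,0,0,0,0,0,-0.004,0,0,0,0,0,-0.03,0,0,0,0,0,-0.1,0,0,0,0,0,-0.2,0,0,0,0,0,-0.32,0,0,0,0,0,-0.46,0,0,0,0,0,-0.6,0,0,0,0,0,-0.74,0,0,0,0,0,-0.78,0,0,0,0,0,-0.78,0,0,0,0,0,-0.78,0,0,0,0,0],
  hand=1,
)

```text
time: 7.53
ee_pos: [0.5853, -0.1242, 0.4054]
eef_rot: [0.5, -0.5, -0.5, -0.5]
ft_force: [0.1, 0.3, -0.2]
opening: 0.0852
```

carry_out(
  plan=[0,0.15,0.4,0,0,0,0,0.3,0.8,0,0,0,0,0.4,1,0,0,0,0,0.4,1,0,0,0,0,0.4,1,0,0,0,0,0.4,1,0,0,0,0,0.4,1,0,0,0,0,0.4,1,0,0,0],
)

```text
time: 8.2
ee_pos: [0.4829, 0.1291, 0.4024]
eef_rot: [-0.499, 0.5, 0.503, 0.498]
ft_force: [0.8, 0.5, -0.5]
opening: 0.0854
```

Run:
```python
from caps import *
print(get_obs()['ee_pos'])
im,d=camera('wrist');save('w2',im)
caps(im,d,'wrist',{'red':((.452,.254),.128,36),'blue':((.601,.1125),.134,44),'jar':((.585,-.125),.074,60),'green':((.466,-.003),.12,32),'orange':((.472,.117),.124,36)},.05)
im,d=camera('top');save('t2',im)
caps(im,d,'top',{'jar':((.585,-.125),.074,60)},.05)
```

```text
[0.48293012 0.12905895 0.40241329]
red 1455 z 0.1282 mec [0.4531 0.2526] d 36.6 mean [0.4527 0.2515]
blue 901 z 0.1344 mec [0.6044 0.1151] d 43.9 mean [0.5956 0.1161]
jar 2004 z 0.0748 mec [ 0.585  -0.1259] d 60.8 mean [ 0.5816 -0.1241]
green 1057 z 0.1204 mec [ 0.469  -0.0052] d 32.6 mean [ 0.4682 -0.0038]
orange 1271 z 0.1244 mec [0.4722 0.1173] d 36.0 mean [0.4712 0.1174]
jar 740 z 0.0745 mec [ 0.5835 -0.1249] d 59.8 mean [ 0.583  -0.1243]
```

Run:
```python
from h import *
print(get_obs()['ee_pos'],get_obs()['time'])
```

```text
[0.48473162 0.1262281  0.40309918] 8.3
```

carry_out(
  plan=[0,0.06,0.15,0,0,0,0,0.1,0.3,0,0,0,0,0.132,0.44,0,0,0,0,0.132,0.512,0,0,0,0,0.132,0.512,0,0,0,0.06,0.132,0.512,0,0,0,0.16,0.132,0.512,0,0,0,0.26,0.132,0.512,0,0,0,0.36,0.132,0.512,0,0,0,0.46,0.132,0.512,0,0,0,0.53,0.132,0.512,0,0,0,0.565,0.132,0.512,0,0,0,0.568,0.132,0.512,0,0,0,0.568,0.132,0.512,0,0,0],
)

```text
time: 9.47
ee_pos: [0.453, 0.2527, 0.2628]
eef_rot: [-0.499, 0.501, 0.5, 0.5]
ft_force: [1.3, 0.5, 1.0]
opening: 0.0854
```

carry_out(
  plan=[0,0,0,0,0,0,0,0,0,0,0,0,0,0,0,0,0,0,0,0,0,0,0,0,0,0,0,0,0,0,0,0,0,0,0,0,0,0,0,0,0,0,0,0,0,0,0,0,0,0,0,0,0,0,0,0,0,0,0,0,0,0,0,0,0,0],
  hand=0,
)

```text
time: 10.38
ee_pos: [0.4531, 0.2544, 0.2654]
eef_rot: [-0.5, 0.499, 0.5, 0.501]
ft_force: [-2.7, 0.1, 11.2]
opening: 0.037
```

carry_out(
  plan=[-0.04,0,0,0,0,0,-0.12,0,0,0,0,0,-0.22,0,0,0,0,0,-0.33,0,0,0,0,0,-0.44,0,0,0,0,0,-0.55,0,0,0,0,0,-0.64,0,0,0,0,0,-0.69,0,0,0,0,0,-0.7,0,0,0,0,0,-0.7,0,0,0,0,0,-0.7,0,-0.03,0,0,0,-0.7,-0.01,-0.09,0,0,0,-0.7,-0.02,-0.18,0,0,0,-0.7,-0.03,-0.29,0,0,0,-0.7,-0.03,-0.4,0,0,0,-0.7,-0.04,-0.51,0,0,0,-0.7,-0.04,-0.62,0,0,0,-0.7,-0.04,-0.73,0,0,0,-0.7,-0.04,-0.84,0,0,0,-0.7,-0.04,-0.95,0,0,0],
)

```text
time: 12.05
ee_pos: [0.4616, 0.0146, 0.4363]
eef_rot: [-0.499, 0.501, 0.501, 0.499]
ft_force: [0.7, -0.4, -1.8]
opening: 0.0349
```

carry_out(
  plan=[0,0,-0.11,0,0,0,0,-0.01,-0.22,0,0,0,0,-0.02,-0.33,0,0,0,0,-0.03,-0.44,0,0,0,0,-0.038,-0.55,0,0,0,0,-0.038,-0.66,0,0,0,0,-0.038,-0.77,0,0,0,0,-0.038,-0.87,0,0,0,0,-0.038,-0.95,0,0,0,0,-0.038,-0.99,0,0,0,0,-0.038,-1,0,0,0,0,-0.038,-1,0,0,0],
)

```text
time: 13.05
ee_pos: [0.4716, -0.234, 0.437]
eef_rot: [-0.499, 0.5, 0.501, 0.5]
ft_force: [0.2, 0.5, -2.4]
opening: 0.0351
```

Run:
```python
from h import *
o=get_obs();print(o['ee_pos'],o['time'],o['opening'],o['ft_force'])
im,d=camera('scene');save('s3',im)
```

```text
[ 0.4715526  -0.23396805  0.43699257] 13.05 0.035139354574127514 [ 0.18845195  0.49827649 -2.39463041]
```

View pics/s3.png

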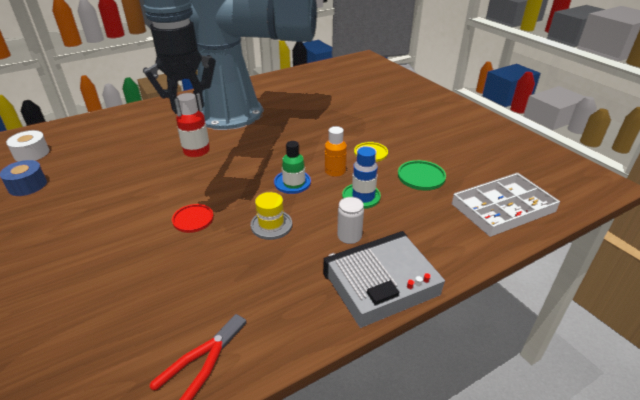

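The bottle is upright in the gripper at (193,130). Lowering it into the red tray.

carry_out(
  plan=[0,0,-0.08,0,0,0,0,0,-0.152,0,0,0,0.04,0,-0.152,0,0,0,0.12,0,-0.152,0,0,0,0.22,0,-0.152,0,0,0,0.32,0,-0.152,0,0,0,0.42,0,-0.152,0,0,0,0.51,0,-0.152,0,0,0,0.58,0,-0.152,0,0,0,0.63,0,-0.152,0,0,0,0.66,0,-0.152,0,0,0,0.675,0,-0.152,0,0,0,0.684,0,-0.152,0,0,0,0.684,0,-0.152,0,0,0,0.684,0,-0.152,0,0,0],
)

```text
time: 14.35
ee_pos: [0.4724, -0.272, 0.2682]
eef_rot: [0.501, -0.5, -0.499, -0.5]
ft_force: [-0.5, -0.6, -1.8]
opening: 0.0346
```

Run:
```python
from h import *
im,d=camera('scene');save('s4',im[100:280,120:400])
```

```text
(no output)
```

View pics/s4.png

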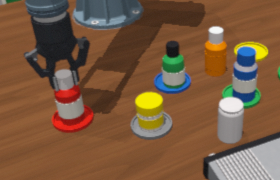

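carry_out(
  plan=[0.006,0,0,0,0,0,0.012,0,0,0,0,0,0.012,0,0,0,0,0],
)

```text
time: 14.65
ee_pos: [0.4727, -0.2724, 0.2669]
eef_rot: [0.501, -0.5, -0.499, -0.5]
ft_force: [-2.4, 2.3, 12.2]
opening: 0.0348
```

carry_out(
  plan=[0,0,0,0,0,0,0,0,0,0,0,0,0,0,0,0,0,0,0,0,0,0,0,0,0,0,0,0,0,0,0,0,0,0,0,0,-0.03,0,0,0,0,0,-0.1,0,0,0,0,0,-0.2,0,0,0,0,0,-0.32,0,0,0,0,0,-0.46,0,0,0,0,0,-0.56,0,0,0,0,0,-0.56,0,0,0,0,0,-0.56,0,0,0,0,0],
  hand=1,
)

```text
time: 15.82
ee_pos: [0.4723, -0.2721, 0.4067]
eef_rot: [0.502, -0.5, -0.498, -0.5]
ft_force: [-0.7, 0.4, -1.1]
opening: 0.0858
```

Run:
```python
from caps import *
print(get_obs()['ee_pos'])
im,d=camera('wrist');save('w5',im)
caps(im,d,'wrist',{'red':((.472,-.272),.128,36),'jar':((.585,-.125),.074,60)},.05)
im,d=camera('scene');save('s5',im)
caps(im,d,'scene',{'red':((.472,-.272),.128,36)},.05)
```

```text
[ 0.47229625 -0.27207486  0.40672332]
red 1218 z 0.1262 mec [ 0.4705 -0.2716] d 36.1 mean [ 0.4697 -0.2718]
jar 336 z 0.0722 mec [ 0.5689 -0.113 ] d 47.4 mean [ 0.5656 -0.1103]
red 146 z 0.127 mec [ 0.4765 -0.2724] d 36.2 mean [ 0.4785 -0.2734]
```

View pics/s5.png

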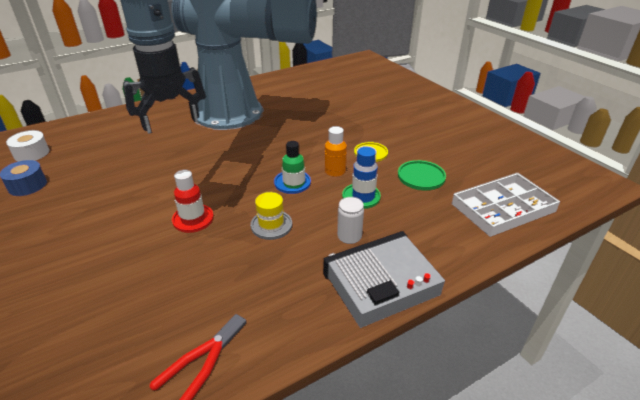

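The red bottle stands upright in the red tray (193,205). The jar is next.

carry_out(
  plan=[0,-0.1,0.13,0,0,0,0,-0.25,0.33,0,0,0,0,-0.38,0.5,0,0,0,0,-0.448,0.588,0,0,0,0,-0.448,0.588,0,0,0,0,-0.448,0.588,0,0,0,0.08,-0.448,0.588,0,0,0,0.2,-0.448,0.588,0,0,0,0.32,-0.448,0.588,0,0,0,0.44,-0.448,0.588,0,0,0,0.56,-0.448,0.588,0,0,0,0.67,-0.448,0.588,0,0,0,0.74,-0.448,0.588,0,0,0,0.775,-0.448,0.588,0,0,0,0.78,-0.448,0.588,0,0,0,0.78,-0.448,0.588,0,0,0],
)

```text
time: 17.25
ee_pos: [0.5836, -0.1252, 0.2086]
eef_rot: [-0.499, 0.5, 0.5, 0.5]
ft_force: [-0.3, -0.1, 0.1]
opening: 0.0855
```

carry_out(
  plan=[0,0,0,0,0,0,0,0,0,0,0,0,0,0,0,0,0,0,0,0,0,0,0,0,0,0,0,0,0,0,0,0,0,0,0,0,0,0,0,0,0,0,0,0,0,0,0,0,0,0,0,0,0,0,0,0,0,0,0,0],
  hand=0,
)

```text
time: 18.08
ee_pos: [0.5848, -0.1251, 0.211]
eef_rot: [0.501, -0.5, -0.499, -0.5]
ft_force: [-0.3, 0.7, 7.0]
opening: 0.0594
```

carry_out(
  plan=[-0.04,0,0,0,0,0,-0.12,0,0,0,0,0,-0.23,0,0,0,0,0,-0.35,0,0,0,0,0,-0.47,0,0,0,0,0,-0.59,0,0,0,0,0,-0.7,0,0,0,0,0,-0.77,0,0,0,0,0,-0.8,0,0,0,0,0,-0.8,0.01,0.03,0,0,0,-0.8,0.03,0.09,0,0,0,-0.8,0.06,0.17,0,0,0,-0.8,0.09,0.26,0,0,0,-0.8,0.12,0.35,0,0,0,-0.8,0.15,0.44,0,0,0,-0.8,0.18,0.53,0,0,0,-0.8,0.21,0.62,0,0,0,-0.8,0.235,0.7,0,0,0,-0.8,0.25,0.75,0,0,0,-0.8,0.25,0.76,0,0,0],
)

```text
time: 19.75
ee_pos: [0.5198, 0.0679, 0.4074]
eef_rot: [-0.5, 0.5, 0.502, 0.499]
ft_force: [-0.0, -0.1, -3.0]
opening: 0.0593
```

carry_out(
  plan=[0,0.02,0.05,0,0,0,0,0.06,0.14,0,0,0,0,0.1,0.24,0,0,0,0,0.14,0.34,0,0,0,0,0.18,0.44,0,0,0,0,0.22,0.54,0,0,0,0,0.26,0.64,0,0,0,0,0.285,0.72,0,0,0,0,0.296,0.754,0,0,0,0,0.296,0.754,0,0,0,0.05,0.296,0.754,0,0,0,0.15,0.296,0.754,0,0,0,0.26,0.296,0.754,0,0,0,0.37,0.296,0.754,0,0,0,0.48,0.296,0.754,0,0,0,0.58,0.296,0.754,0,0,0,0.66,0.296,0.754,0,0,0,0.71,0.296,0.754,0,0,0,0.74,0.296,0.754,0,0,0,0.74,0.296,0.754,0,0,0],
)

```text
time: 21.42
ee_pos: [0.4473, 0.2525, 0.2224]
eef_rot: [-0.499, 0.502, 0.5, 0.499]
ft_force: [-1.1, -0.2, -2.2]
opening: 0.0592
```

Run:
```python
from h import *
o=get_obs();print(o['ee_pos'],o['time'],o['opening'],o['ft_force'])
im,d=camera('scene');save('s6',cv2.resize(im[60:260,220:460],None,fx=3,fy=3))
```

```text
[0.44727171 0.25245744 0.22240097] 21.4167 0.059228088592672895 [-1.10387858 -0.15382503 -2.20986995]
```

View pics/s6.png

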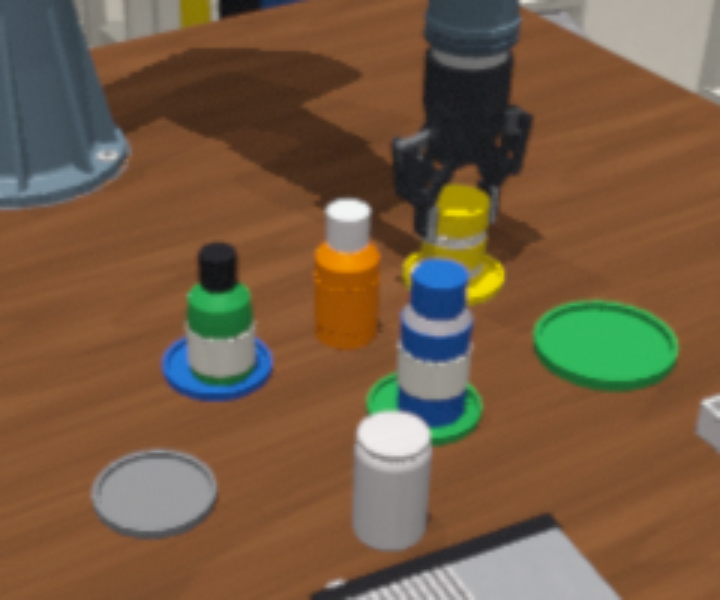

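The jar is over the yellow tray (crop 460,240), about 11 mm above its floor. I'll lower it and release.

carry_out(
  plan=[0.015,0,0,0,0,0,0.03,0,0,0,0,0,0.04,0,0,0,0,0,0.046,0,0,0,0,0,0.046,0,0,0,0,0,0.046,0,0,0,0,0],
)

```text
time: 21.97
ee_pos: [0.4475, 0.2538, 0.2128]
eef_rot: [0.5, -0.5, -0.5, -0.5]
ft_force: [0.4, 0.3, -1.4]
opening: 0.059
```

carry_out(
  plan=[0,0,0,0,0,0,0,0,0,0,0,0,0,0,0,0,0,0,0,0,0,0,0,0,0,0,0,0,0,0,0,0,0,0,0,0,-0.03,0,0,0,0,0,-0.1,0,0,0,0,0,-0.2,0,0,0,0,0,-0.32,0,0,0,0,0,-0.46,0,0,0,0,0,-0.6,0,0,0,0,0,-0.74,0,0,0,0,0,-0.8,0,0,0,0,0,-0.8,0,0,0,0,0,-0.8,0,0,0,0,0],
  hand=1,
)

```text
time: 23.3
ee_pos: [0.4475, 0.2537, 0.414]
eef_rot: [-0.5, 0.499, 0.5, 0.501]
ft_force: [-0.4, -0.2, 0.0]
opening: 0.0855
```

Run:
```python
from caps import *
print(get_obs()['ee_pos'])
im,d=camera('wrist');save('w7',im)
caps(im,d,'wrist',{'jar':((.448,.253),.074,60),'blue':((.601,.1125),.134,44)},.05)
im,d=camera('scene');save('s7',im)
caps(im,d,'scene',{'jar':((.448,.253),.074,60)},.05)
```

```text
[0.44747568 0.25369672 0.41400794]
jar 2260 z 0.0725 mec [0.4447 0.2534] d 59.9 mean [0.4437 0.2535]
blue none
jar 214 z 0.0735 mec [0.452 0.254] d 65.6 mean [0.4538 0.2511]
```

View pics/w7.png

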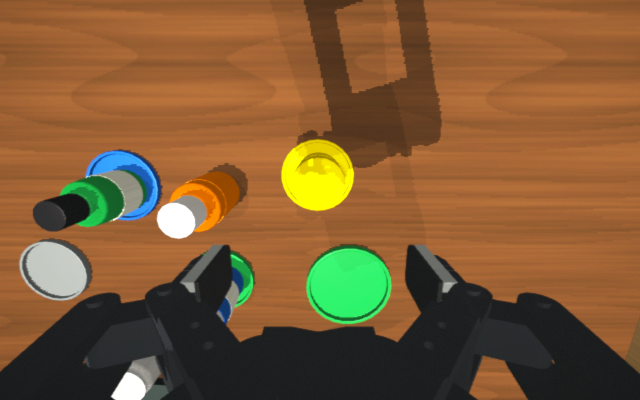

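The jar is in the yellow tray at (318,175). Now the blue can.

carry_out(
  plan=[0,-0.12,-0.1,0,0,0,0,-0.25,-0.22,0,0,0,0,-0.38,-0.33,0,0,0,0,-0.5,-0.44,0,0,0,0,-0.6,-0.53,0,0,0,0,-0.626,-0.55,0,0,0,0,-0.626,-0.55,0,0,0,0,-0.626,-0.55,0,0,0,0.06,-0.626,-0.55,0,0,0,0.16,-0.626,-0.55,0,0,0,0.27,-0.626,-0.55,0,0,0,0.38,-0.626,-0.55,0,0,0,0.48,-0.626,-0.55,0,0,0,0.55,-0.626,-0.55,0,0,0,0.585,-0.626,-0.55,0,0,0,0.588,-0.626,-0.55,0,0,0,0.588,-0.626,-0.55,0,0,0],
)

```text
time: 24.82
ee_pos: [0.6034, 0.1172, 0.2658]
eef_rot: [-0.5, 0.5, 0.501, 0.5]
ft_force: [-0.0, 0.4, 0.0]
opening: 0.0856
```

carry_out(
  plan=[0,0,0,0,0,0,0,0,0,0,0,0,0,0,0,0,0,0,0,0,0,0,0,0,0,0,0,0,0,0,0,0,0,0,0,0,0,0,0,0,0,0,0,0,0,0,0,0,0,0,0,0,0,0,0,0,0,0,0,0],
  hand=0,
)

```text
time: 25.65
ee_pos: [0.6046, 0.1165, 0.2677]
eef_rot: [-0.5, 0.499, 0.5, 0.501]
ft_force: [-1.9, 1.7, 5.9]
opening: 0.0463
```

carry_out(
  plan=[0,0,0,0,0,0,-0.04,0,0,0,0,0,-0.12,0,0,0,0,0,-0.23,0,0,0,0,0,-0.34,0,0,0,0,0,-0.45,0,0,0,0,0,-0.54,0,0,0,0,0,-0.59,0,0,0,0,0,-0.6,0,-0.02,0,0,0,-0.6,0.01,-0.08,0,0,0,-0.6,0.02,-0.17,0,0,0,-0.6,0.03,-0.28,0,0,0,-0.6,0.04,-0.39,0,0,0,-0.6,0.05,-0.5,0,0,0,-0.6,0.06,-0.61,0,0,0,-0.6,0.07,-0.72,0,0,0,-0.6,0.072,-0.82,0,0,0,-0.6,0.072,-0.9,0,0,0,-0.6,0.072,-0.95,0,0,0,-0.6,0.072,-0.962,0,0,0],
)

```text
time: 27.32
ee_pos: [0.5855, -0.1265, 0.4141]
eef_rot: [-0.499, 0.501, 0.5, 0.5]
ft_force: [-0.1, 1.2, -3.7]
opening: 0.0435
```

carry_out(
  plan=[0,0,0,0,0,0,0.04,0,0,0,0,0,0.12,0,0,0,0,0,0.22,0,0,0,0,0,0.32,0,0,0,0,0,0.41,0,0,0,0,0,0.49,0,0,0,0,0,0.55,0,0,0,0,0,0.57,0,0,0,0,0,0.582,0,0,0,0,0,0.588,0,0,0,0,0,0.588,0,0,0,0,0,0.588,0,0,0,0,0],
)

```text
time: 28.4
ee_pos: [0.5863, -0.1222, 0.2716]
eef_rot: [-0.5, 0.499, 0.501, 0.5]
ft_force: [-8.6, 6.1, 19.6]
opening: 0.0429
```

Run:
```python
from h import *
o=get_obs();print(o['ee_pos'],o['time'],o['opening'],o['ft_force'])
im,d=camera('scene');save('s8',cv2.resize(im[60:260,160:400],None,fx=3,fy=3))
```

```text
[ 0.58625634 -0.12222863  0.27161359] 28.4 0.04291219307612528 [-8.56013052  6.09657342 19.61301504]
```

View pics/s8.png

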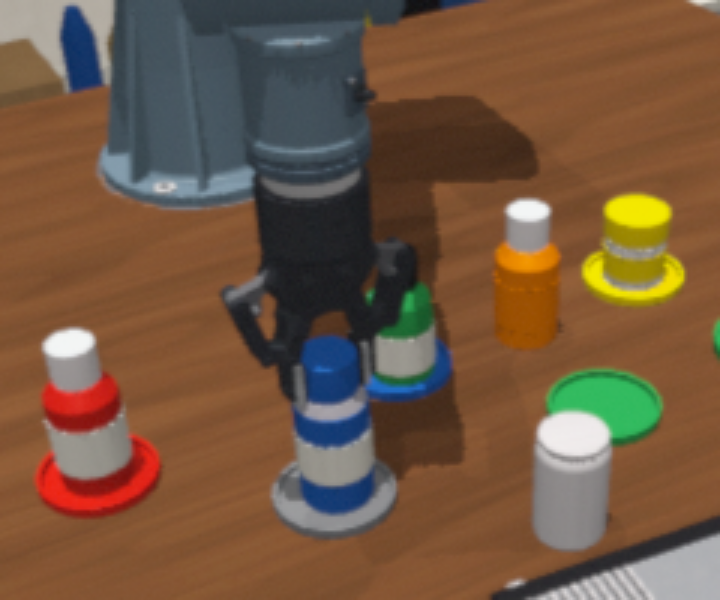

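The can is in the grey tray (crop 335,470) but pressing down at about 20 N. I'll ease up before releasing.

carry_out(
  plan=[-0.006,0,0,0,0,0,-0.006,0,0,0,0,0],
)

```text
time: 28.62
ee_pos: [0.5865, -0.1228, 0.2715]
eef_rot: [0.501, -0.499, -0.5, -0.5]
ft_force: [-1.4, 3.1, 7.1]
opening: 0.043
```

carry_out(
  plan=[0,0,0,0,0,0,0,0,0,0,0,0,0,0,0,0,0,0,0,0,0,0,0,0,0,0,0,0,0,0,0,0,0,0,0,0,-0.03,0,0,0,0,0,-0.1,0,0,0,0,0,-0.2,0,0,0,0,0,-0.32,0,0,0,0,0,-0.46,0,0,0,0,0,-0.56,0,0,0,0,0,-0.56,0,0,0,0,0,-0.56,0,0,0,0,0],
  hand=1,
)

```text
time: 29.78
ee_pos: [0.5863, -0.1245, 0.413]
eef_rot: [0.502, -0.499, -0.498, -0.501]
ft_force: [-0.2, -0.1, -1.1]
opening: 0.0852
```

Run:
```python
from caps import *
print(get_obs()['ee_pos'])
im,d=camera('wrist');save('w9',im)
caps(im,d,'wrist',{'blue':((.586,-.124),.134,44),'green':((.4675,-.004),.12,32)},.05)
im,d=camera('top');save('t9',im)
caps(im,d,'top',{'green':((.4675,-.004),.12,32)},.05)
im,d=camera('scene')
caps(im,d,'scene',{'blue':((.586,-.124),.134,44)},.05)
```

```text
[ 0.58634173 -0.12452627  0.41303519]
blue 1797 z 0.132 mec [ 0.5848 -0.1219] d 44.1 mean [ 0.5839 -0.122 ]
green 1293 z 0.1185 mec [ 0.4665 -0.0031] d 32.5 mean [ 0.4666 -0.0041]
green 101 z 0.1207 mec [ 0.4673 -0.0007] d 29.9 mean [0.4635 0.0031]
blue 219 z 0.1332 mec [ 0.5906 -0.1217] d 46.3 mean [ 0.5931 -0.124 ]
```

carry_out(
  plan=[0,0.1,0.1,0,0,0,0,0.22,0.22,0,0,0,0,0.34,0.34,0,0,0,0,0.44,0.44,0,0,0,0,0.476,0.484,0,0,0,0,0.476,0.484,0,0,0,0,0.476,0.484,0,0,0,0.06,0.476,0.484,0,0,0,0.16,0.476,0.484,0,0,0,0.27,0.476,0.484,0,0,0,0.38,0.476,0.484,0,0,0,0.48,0.476,0.484,0,0,0,0.56,0.476,0.484,0,0,0,0.61,0.476,0.484,0,0,0,0.62,0.476,0.484,0,0,0,0.62,0.476,0.484,0,0,0],
)

```text
time: 31.27
ee_pos: [0.4673, -0.0042, 0.2539]
eef_rot: [-0.499, 0.501, 0.5, 0.5]
ft_force: [0.8, -0.6, -0.1]
opening: 0.0854
```

carry_out(
  plan=[0,0,0,0,0,0,0,0,0,0,0,0,0,0,0,0,0,0,0,0,0,0,0,0,0,0,0,0,0,0,0,0,0,0,0,0,0,0,0,0,0,0,0,0,0,0,0,0,0,0,0,0,0,0,0,0,0,0,0,0,0,0,0,0,0,0,0,0,0,0,0,0],
  hand=0,
)

```text
time: 32.27
ee_pos: [0.468, -0.0035, 0.2579]
eef_rot: [0.501, -0.499, -0.499, -0.5]
ft_force: [-5.0, 0.6, 17.2]
opening: 0.0329
```

carry_out(
  plan=[-0.04,0,0,0,0,0,-0.12,0,0,0,0,0,-0.23,0,0,0,0,0,-0.34,0,0,0,0,0,-0.45,0,0,0,0,0,-0.54,0,0,0,0,0,-0.59,0,0,0,0,0,-0.6,-0.02,0.02,0,0,0,-0.6,-0.06,0.05,0,0,0,-0.6,-0.12,0.1,0,0,0,-0.6,-0.2,0.17,0,0,0,-0.6,-0.28,0.24,0,0,0,-0.6,-0.36,0.31,0,0,0,-0.6,-0.43,0.37,0,0,0,-0.6,-0.49,0.42,0,0,0,-0.6,-0.525,0.455,0,0,0,-0.6,-0.534,0.464,0,0,0,-0.6,-0.534,0.464,0,0,0],
)

```text
time: 33.77
ee_pos: [0.6007, 0.1139, 0.4028]
eef_rot: [-0.5, 0.5, 0.501, 0.499]
ft_force: [0.0, -0.2, -2.6]
opening: 0.0313
```

carry_out(
  plan=[0,0,0,0,0,0,0.04,0,0,0,0,0,0.12,0,0,0,0,0,0.22,0,0,0,0,0,0.32,0,0,0,0,0,0.41,0,0,0,0,0,0.49,0,0,0,0,0,0.54,0,0,0,0,0,0.56,0,0,0,0,0,0.57,0,0,0,0,0,0.576,0,0,0,0,0,0.576,0,0,0,0,0,0.576,0,0,0,0,0],
)

```text
time: 34.85
ee_pos: [0.601, 0.1127, 0.2625]
eef_rot: [-0.501, 0.499, 0.499, 0.501]
ft_force: [0.8, 0.3, -2.5]
opening: 0.0314
```

Run:
```python
from h import *
o=get_obs();print(o['ee_pos'],o['time'],o['opening'],o['ft_force'])
im,d=camera('scene');save('s10',cv2.resize(im[60:260,220:460],None,fx=3,fy=3))
```

```text
[0.60103498 0.11266309 0.26253975] 34.85 0.03137939121469557 [ 0.77022029  0.34191162 -2.53745982]
```

View pics/s10.png

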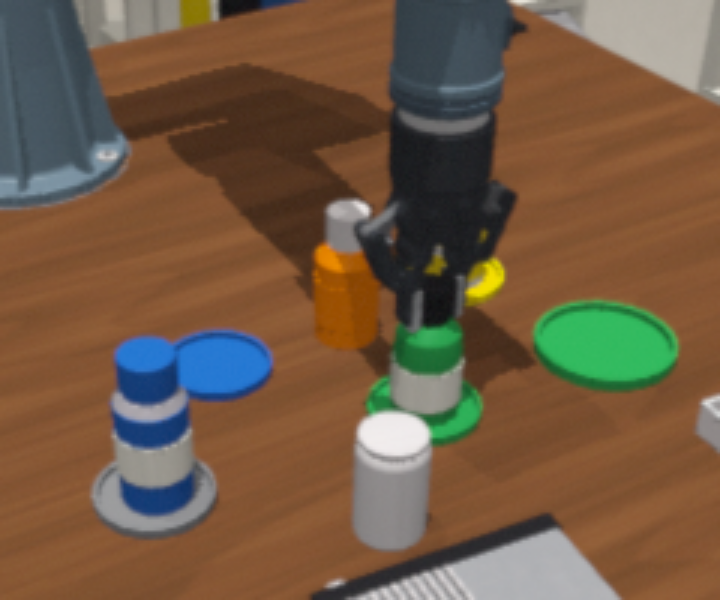

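The green bottle hangs a few millimetres above the green tray floor (crop 428,380).

carry_out(
  plan=[0.006,0,0,0,0,0,0.012,0,0,0,0,0,0.012,0,0,0,0,0],
)

```text
time: 35.15
ee_pos: [0.601, 0.1127, 0.2592]
eef_rot: [0.501, -0.499, -0.5, -0.5]
ft_force: [0.3, 0.2, 1.6]
opening: 0.0313
```

Touching. Releasing and lifting.

carry_out(
  plan=[0,0,0,0,0,0,0,0,0,0,0,0,0,0,0,0,0,0,0,0,0,0,0,0,0,0,0,0,0,0,0,0,0,0,0,0,-0.03,0,0,0,0,0,-0.1,0,0,0,0,0,-0.2,0,0,0,0,0,-0.32,0,0,0,0,0,-0.46,0,0,0,0,0,-0.6,0,0,0,0,0,-0.6,0,0,0,0,0,-0.6,0,0,0,0,0],
  hand=1,
)

```text
time: 36.32
ee_pos: [0.6011, 0.1127, 0.4121]
eef_rot: [0.502, -0.498, -0.498, -0.502]
ft_force: [-1.3, 0.5, -0.7]
opening: 0.0855
```

Run:
```python
from caps import *
print(get_obs()['ee_pos'])
im,d=camera('wrist');save('w11',im)
caps(im,d,'wrist',{'green':((.601,.1125),.12,32)},.05)
im,d=camera('top');save('t11',im)
caps(im,d,'top',{'blue':((.585,-.122),.134,44)},.05)
```

```text
[0.60109407 0.11273246 0.41211344]
green 874 z 0.1176 mec [0.5988 0.1127] d 32.0 mean [0.5983 0.1128]
blue 461 z 0.1346 mec [ 0.586  -0.1223] d 44.1 mean [ 0.5854 -0.1217]
```

carry_out(
  plan=[0,0.01,-0.1,0,0,0,0,0.02,-0.24,0,0,0,0,0.03,-0.38,0,0,0,0,0.04,-0.52,0,0,0,0,0.05,-0.66,0,0,0,0,0.06,-0.8,0,0,0,0,0.062,-0.9,0,0,0,0,0.062,-0.939,0,0,0,0,0.062,-0.939,0,0,0,0,0.062,-0.939,0,0,0,0.08,0.062,-0.939,0,0,0,0.18,0.062,-0.939,0,0,0,0.29,0.062,-0.939,0,0,0,0.4,0.062,-0.939,0,0,0,0.49,0.062,-0.939,0,0,0,0.55,0.062,-0.939,0,0,0,0.57,0.062,-0.939,0,0,0,0.57,0.062,-0.939,0,0,0,0.57,0.062,-0.939,0,0,0],
)

```text
time: 38.0
ee_pos: [0.5853, -0.1211, 0.2662]
eef_rot: [0.5, -0.5, -0.5, -0.5]
ft_force: [0.8, -0.6, 0.6]
opening: 0.0857
```

carry_out(
  plan=[0,0,0,0,0,0,0,0,0,0,0,0,0,0,0,0,0,0,0,0,0,0,0,0,0,0,0,0,0,0,0,0,0,0,0,0,0,0,0,0,0,0,0,0,0,0,0,0,0,0,0,0,0,0,0,0,0,0,0,0,0,0,0,0,0,0,0,0,0,0,0,0],
  hand=0,
)

```text
time: 39.0
ee_pos: [0.5855, -0.1225, 0.2674]
eef_rot: [0.501, -0.5, -0.499, -0.5]
ft_force: [-1.6, 0.8, 6.1]
opening: 0.0468
```

carry_out(
  plan=[0,0,0,0,0,0,0,0,0,0,0,0,-0.04,0,0,0,0,0,-0.12,0,0,0,0,0,-0.22,0,0,0,0,0,-0.32,0,0,0,0,0,-0.38,0,0,0,0,0,-0.4,0.02,0.02,0,0,0,-0.4,0.06,0.06,0,0,0,-0.4,0.12,0.11,0,0,0,-0.4,0.19,0.18,0,0,0,-0.4,0.26,0.25,0,0,0,-0.4,0.33,0.31,0,0,0,-0.4,0.4,0.38,0,0,0,-0.4,0.46,0.43,0,0,0,-0.4,0.49,0.465,0,0,0,-0.4,0.496,0.47,0,0,0,-0.4,0.496,0.47,0,0,0],
)

```text
time: 40.5
ee_pos: [0.4607, -0.0042, 0.3656]
eef_rot: [0.5, -0.5, -0.5, -0.5]
ft_force: [0.6, 0.9, -3.2]
opening: 0.043
```

carry_out(
  plan=[0.04,0,0,0,0,0,0.1,0,0,0,0,0,0.18,0,0,0,0,0,0.26,0,0,0,0,0,0.32,0,0,0,0,0,0.36,0,0,0,0,0,0.37,0,0,0,0,0,0.374,0,0,0,0,0,0.374,0,0,0,0,0,0.374,0,0,0,0,0],
)

```text
time: 41.33
ee_pos: [0.4614, -0.0048, 0.2728]
eef_rot: [0.5, -0.5, -0.5, -0.5]
ft_force: [-0.4, -0.5, -2.5]
opening: 0.0433
```

Run:
```python
from h import *
o=get_obs();print(o['ee_pos'],o['time'],o['opening'],o['ft_force'])
im,d=camera('scene');save('s12',cv2.resize(im[60:260,200:440],None,fx=3,fy=3))
```

```text
[ 0.46143489 -0.00478291  0.27282198] 41.3333 0.04331722644804423 [-0.3528872  -0.46557385 -2.52268105]
```

View pics/s12.png

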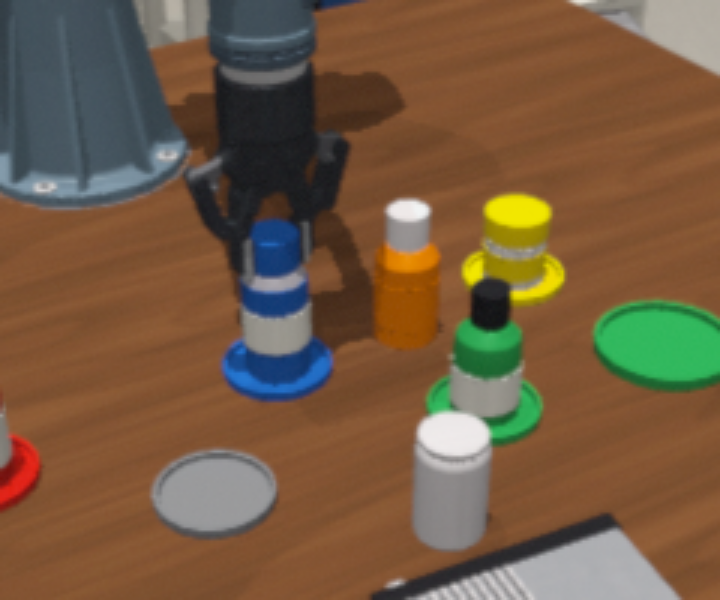

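The can is over the blue tray (crop 277,330). Lower slightly until it touches.

carry_out(
  plan=[0.006,0,0,0,0,0,0.01,0,0,0,0,0,0.01,0,0,0,0,0],
)

```text
time: 41.63
ee_pos: [0.4619, -0.0047, 0.2714]
eef_rot: [0.501, -0.499, -0.499, -0.501]
ft_force: [-0.6, 0.6, 6.0]
opening: 0.0432
```

carry_out(
  plan=[0,0,0,0,0,0,0,0,0,0,0,0,0,0,0,0,0,0,0,0,0,0,0,0,0,0,0,0,0,0,0,0,0,0,0,0,-0.03,0,0,0,0,0,-0.1,0,0,0,0,0,-0.2,0,0,0,0,0,-0.32,0,0,0,0,0,-0.46,0,0,0,0,0,-0.6,0,0,0,0,0,-0.6,0,0,0,0,0,-0.6,0,0,0,0,0],
  hand=1,
)

```text
time: 42.8
ee_pos: [0.4615, -0.0047, 0.4226]
eef_rot: [0.502, -0.499, -0.498, -0.501]
ft_force: [0.1, -0.4, 0.6]
opening: 0.0854
```

carry_out(
  plan=[0,0.1,-0.2,0,0,0,0,0.2,-0.5,0,0,0,0,0.3,-0.8,0,0,0,0,0.3,-0.8,0,0,0,0,0.3,-0.8,0,0,0,0,0.3,-0.8,0,0,0,0,0.3,-0.8,0,0,0,0,0.3,-0.8,0,0,0],
)

```text
time: 43.47
ee_pos: [0.3857, -0.2044, 0.4186]
eef_rot: [-0.499, 0.5, 0.5, 0.501]
ft_force: [-0.5, 0.7, -0.3]
opening: 0.0855
```

Run:
```python
from caps import *
im,d=camera('top');save('t13',im)
caps(im,d,'top',{'red':((.472,-.272),.128,36),'blue':((.462,-.005),.134,44),'jar':((.4476,.2535),.074,60),'green':((.601,.1125),.12,32),'drink':((.7,.009),.09,54),'orange':((.472,.117),.124,36)},.05)
im,d=camera('scene');save('s13',im)
caps(im,d,'scene',{'drink':((.7,.009),.09,54),'blue':((.462,-.005),.134,44),'red':((.472,-.272),.128,36)},.05)
```

```text
red 339 z 0.1287 mec [ 0.4719 -0.2722] d 36.3 mean [ 0.4715 -0.2712]
blue 482 z 0.1349 mec [ 0.4636 -0.0046] d 43.4 mean [ 0.4635 -0.0044]
jar 802 z 0.0749 mec [0.4466 0.2536] d 60.5 mean [0.4459 0.2527]
green 231 z 0.1207 mec [0.6008 0.113 ] d 32.1 mean [0.6    0.1125]
drink 496 z 0.0906 mec [0.7052 0.009 ] d 50.1 mean [0.7048 0.009 ]
orange 318 z 0.1246 mec [0.4706 0.1191] d 36.1 mean [0.4707 0.1188]
drink 300 z 0.0896 mec [0.7085 0.0094] d 54.5 mean [0.7107 0.0075]
blue 157 z 0.1331 mec [ 0.467  -0.0059] d 45.6 mean [ 0.4707 -0.007 ]
red 148 z 0.127 mec [ 0.4748 -0.2731] d 39.1 mean [ 0.4785 -0.2735]
```

View pics/t13.png

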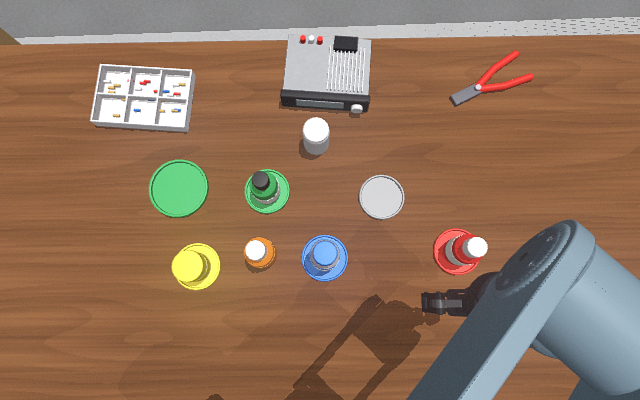

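View pics/s13.png

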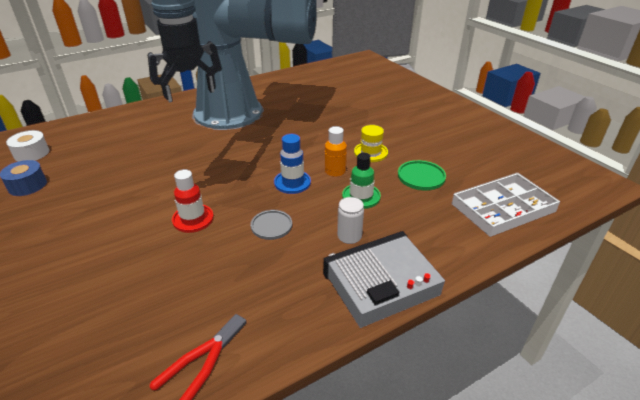

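All four containers are upright in their own trays. In the scene view: red (193,205), blue (292,170), jar (371,145), green (362,185). The grey tray (271,223) is empty and the silver can hasn't moved. Handing in.

```bash
python3 -c "
from h import *
print(ticket.finish_job())"
```

```text
the job is handed in; nothing more can be done
None
```

All four containers now stand upright in the trays of their own colour, the grey tray is empty, and the job was handed in at about 43.5 s of the 138 s allowed.

- **Order of moves:** I parked the jar in grey, moved red to red, then the jar to yellow. After that I parked the blue can in grey, moved green to the 94 mm green tray, then blue to blue. I left the larger green tray (about 122 mm) and the orange bottle alone.
- **Placement:** in the last top view, each container sits within about 2 mm of its tray centre. Cap heights match standing on the tray floors.
- **Bystanders:** the silver can reads (0.705, 0.009), the same as at the start to within 0.1 mm. The orange bottle also stayed put.
- **Forces:** the highest wrist force I read was about 22 N, as the blue can touched down in the grey tray. I eased off before releasing it.
- **Disagreement:** the scene camera's x readings came out about 3 to 5 mm higher than the top camera's throughout. The wrist camera agreed with the top one to within about 3 mm, so I used the top and wrist values.

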